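# Raise the keeper arm off the brown reel

### The arm

A 6-joint arm with a two-finger parallel gripper is mounted at the origin on the work surface. World frame = base frame: x ahead of the robot, y to its left, z up, the work surface at z = 0. Lengths are in m, angles in rad, forces in N, time in s.
With the tool pointing down it reaches from about 0.35 to 0.875 m from the base axis. Payload 15.5 kg.
Tool frame: the origin (TCP) lies on the centre line of the jaws, within the pads' length; the fingertips stand tip_reach ahead of it and the grasp point (between the pads) lies 2 mm behind it (tip_reach is the distance from the TCP to the fingertips, in m); z points along the fingers, y is the line along which they close (so a half turn about z gives the same grasp; the last joint's range is limited). The gripper opens to 85 mm and grips with 20 to 120 N. Pads are 22 mm wide; open, the fingers measure 114 mm over their backs; the gripper's body (76 mm by 85 mm) begins 54 mm behind the grasp point. The pads swing forward as they close: fully open they stand 13 mm farther back than shut.
Start: joints at [1.222, 0.494, 1.345, -0, 1.302, -0.096], TCP at [0.157, 0.605, 0.248] pointing down, gripper open.
Joint ranges: [-2.91, 2.91], [-0.82, 2.16], [0.22, 2.67], [-1.22, 4.37], [0.12, 2.79], [-3.08, 3.08]. Speed limits (rad/s): [1.89, 1.89, 2.57, 3.01, 3.01, 3.01].

### API

Orientations are given as [roll, pitch, yaw] about the fixed x, y, z axes, in that order (R = Rz(yaw) Ry(pitch) Rx(roll)).
In Python, from rig import read_state, camera, sign_off, look_for, tip_reach gives the robot as it stands.
- The arm moves only by the tool jog_arm, never from a script. Its argument "moves" is one flat list of numbers, 5 for each row, row after row: the gripper command: -1 is shut, 1 is fully open, values between are in proportion, then the shift along the tool's x, y, z scaled (see below), then the turn about the tool's z scaled (see below). A call has 1 to 10 rows; each row is the pose to reach, as a shift and turn from the pose commanded when the call began, along the tool's axes at that moment; what a row does not reach only later rows make up. The controller multiplies each number of a shift by 250 mm and each number of a turn by 120 degrees. A row lasts 1/10 s, in which the tool goes at most 50 mm and 8.59 degrees, less where a joint would pass 70% of its speed; a pose out of reach is approached as far as the arm can. A call with a number of a shift or a turn outside -1 to 1 is refused whole. A call with a gripper value outside its range is refused whole. The fingers move at their own pace and stop on an object; "grip_force" is the grip in N (left out, the last holds). Time passes only in rows, so rows that repeat a pose let the fingers close. It gives the time, the measured TCP pose, the force and the opening at its end, in the units of the state.
- read_state(): the state, without advancing time (a new reading comes with each control period).
- camera(name): name is "side" or "top" or "wrist"; returns a dict with "color" (480x640x3 uint8, blue, green, red), "intrinsics" (3x3 intrinsics, pixels), "xyz" and "attitude" of the camera in the world. Camera axes: x right, y down, z forward; pixel columns grow to the right and rows downward; lengths in m; the calibration is good to about 2 mm. A picture is of the moment at which its call begins. There is no depth.
- sign_off(): hands the job in, once; it reports no verdict.
Trained networks look in a picture, given as the dict that the camera call returned (one of the last four; its "shot" number tells which), for a name from the list of things; names that differ only in an ending like _2 or _b are one class to them, and where a whole thing is asked for, a point or a joint stands for the part that bears it (a point fixed in the world has none). Each returns a list of dicts, best first, with "conf" (0 to 1); they miss things now and then, are a little off and sometimes report something else, mostly with a low value. They report only what shows in the picture. A call takes as long as a camera call. They do not tell look-alikes from the thing itself.
- look_for(name, picture): "extent" ([left, top, right, bottom] in pixels, round what is visible of it).
The state is a dict: "clock": time; "joint_positions": joint angles; "qvel": joint speeds; "tau": joint torques, N m; "tool_pos": TCP position; "tool_rot": TCP orientation; "contact_force": force on the tool from outside, world axes, zero at the start; "moment": the same for the moment, N m; "grip_width": opening from 0.0 (shut) to 1.0 (fully open).
Only numpy, scipy, OpenCV 4.12 (cv2) and the standard library are available. Lean on these libraries where they do the work, as an engineer would, in place of code of your own. Each camera call takes 0.05 s, during which the arm holds its last target. There are 200 camera calls.

### The job

Two reels lie in cradles, each under a counterweighted keeper arm with a red handle. With the fingertips, push the arm over the brown bakelite reel up past its balance point so that it stays fully raised by itself and that reel can be taken out. Pick nothing up: leave both reels in their seats, the silver reel's arm down, and the things lying on the counter where they are.

Things in the scene. Friction and masses are not known exactly. Their poses are not given: they have to be found in the camera images.
- brown_cradle: Mid-green steel reel cradle: base plate 235 long x 120 wide x 12 mm, fixed to the counter. Origin on the counter under the centre of the seated reel; +x runs from the red handle to the hinge (the plate reaches from 75 mm before to 160 mm behind the origin), +z up. Two cheek plates carry the keeper's hinge axis, which runs along the cradle's y, 85 mm behind (+x) and 85 mm above the origin. It holds the brown bakelite reel.
- brown_keeper (a joint): Hinge of the counterweighted keeper arm over the brown bakelite reel, rad: 0 is down (start), 1.4 is fully raised on the rubber stop post. It swings about the cradle's +y axis; growing values carry the handle up and then back (+x of the cradle). A grey lead weight on a short stalk gives it a balance point at about 0.8: below this the arm falls back to 0, above it falls on to 1.4 by itself. About 1 N up at the handle starts it; the hinge is lightly damped.
- brown_handle (a point): Centre of the red cross handle at the free end of the keeper over the brown bakelite reel: a round bar 14 mm thick, 80 mm long along the cradle's y. When down it stands 160 mm before (-x) and 45 mm above the hinge axis, so 130 mm above the counter; an 18 mm wide, 6 mm thick flat steel bar runs straight from its middle to the hinge. Under the handle there is free space down to the reel's brass foot, 30 mm above the counter. It moves with the keeper.
- brown_reel: Brown bakelite centrepin fishing reel lying flat in its cradle between four 16 mm brass pins: disc 100 mm across, 27 mm thick, two small knobs on top (to 40 mm), brass foot reaching 69 mm from the centre toward the red handle. Loose, 240 g. Origin at the centre of its underside, 12 mm above the counter.
- silver_cradle: Mid-green steel reel cradle: base plate 235 long x 120 wide x 12 mm, fixed to the counter. Origin on the counter under the centre of the seated reel; +x runs from the red handle to the hinge (the plate reaches from 75 mm before to 160 mm behind the origin), +z up. Two cheek plates carry the keeper's hinge axis, which runs along the cradle's y, 85 mm behind (+x) and 85 mm above the origin. It holds the silver metal reel.
- silver_keeper (a joint): Hinge of the counterweighted keeper arm over the silver metal reel, rad: 0 is down (start), 1.4 is fully raised on the rubber stop post. It swings about the cradle's +y axis; growing values carry the handle up and then back (+x of the cradle). A grey lead weight on a short stalk gives it a balance point at about 0.8: below this the arm falls back to 0, above it falls on to 1.4 by itself. About 1 N up at the handle starts it; the hinge is lightly damped.
- silver_handle (a point): Centre of the red cross handle at the free end of the keeper over the silver metal reel: a round bar 14 mm thick, 80 mm long along the cradle's y. When down it stands 160 mm before (-x) and 45 mm above the hinge axis, so 130 mm above the counter; an 18 mm wide, 6 mm thick flat steel bar runs straight from its middle to the hinge. Under the handle there is free space down to the reel's brass foot, 30 mm above the counter. It moves with the keeper.
- silver_reel: Bright silver metal centrepin fishing reel lying flat in its cradle between four 16 mm brass pins: disc 100 mm across, 27 mm thick, two small knobs on top (to 40 mm), brass foot reaching 69 mm from the centre toward the red handle. Loose, 240 g. Origin at the centre of its underside, 12 mm above the counter.
- crank: Steel crank handle, 90 mm long, 36 mm high at its black knob, lying loose. Origin under its middle.
- sinker1: Dull grey lead sinker, bell-shaped, 30 mm across, 30 mm high, standing loose. Origin under its centre.
- sinker2: Second lead sinker, the same.
- lure_box: Yellow plastic lure box, 110 x 170 x 34 mm, loose. Origin under its centre.
- pick: Brass pick with black rubber tip, 130 mm long, 10 mm thick, lying loose. Origin under its middle.
- oil: Small amber oil bottle, 40 mm across, about 100 mm high, standing loose. Origin under its centre.
There are look-alikes about, which are no part of the job. Of the things shaped like the oil, the amber one is meant.

How it is judged:
By the outcome, as a careful person would: the job done as asked, in the order asked, and still so for the second after the job is handed in, with the robot touching nothing.
It also fails if it takes over 40 s, if anything falls off the work surface, if the arm or the gripper's body presses on something with over 40 N, if the wrist force passes 120 N, or if a joint passes its speed limit or range.

## Working session

There is one attempt and no reset: what is moved stays moved. The work goes in short steps, Python scripts to look and compute and a tool call to move; the robot and the scene stay as the last step left them, time stands still between calls to the robot, and variables do not carry over. Pictures are saved under pics/ and viewed, on a budget of 10 in all, crops included, one or two more only if the job needs it, and the job is handed in when it is done.

Besides the shell and the picture viewer there is one more tool, called after "Request:" by a JSON object that holds its "name" and its "arguments", one argument or row to a line. jog_arm: Moves the arm, as the interface text tells. Its arguments: {"type":"object","properties":{"moves":{"type":"array"},"grip_force":{"type":"number"}},"required":["moves"]}

```bash
mkdir -p pics; ls; python3 - <<'E'
from rig import *
import cv2
print(tip_reach if not callable(tip_reach) else tip_reach())
s=read_state(); print({k:s[k] for k in('clock','tool_pos','tool_rot','grip_width','contact_force')})
for n in('top','side'):
    c=camera(n); cv2.imwrite(f'pics/{n}0.png',c['color']); print(n,c['intrinsics'],c['xyz'],c['attitude'])
    for k in('brown_handle','silver_handle','brown_reel','silver_reel','brown_cradle'):
        print(k,[(d['extent'],round(d['conf'],2)) for d in look_for(k,c)][:3])
E
```

```text
pics
0.017
{'clock': 0.0, 'tool_pos': array([0.15681463, 0.60465431, 0.24769043]), 'tool_rot': array([-3.14034092e+00, -1.17490182e-04,  2.88774036e+00]), 'grip_width': 1.0053295913299833, 'contact_force': array([-1.45198569,  0.00467245, -0.73210973])}
top [[616.05194577   0.         325.3530779 ]
 [  0.         616.05194577 242.84766037]
 [  0.           0.           1.        ]] [ 0.26820902 -0.0395199   1.41307213] [-2.95784654 -0.00983838 -1.56120993]
brown_handle [([203.2, 150.1, 257.4, 246.1], 0.95), ([377.6, 174.2, 430.0, 268.3], 0.61)]
silver_handle [([378.0, 174.1, 432.3, 269.5], 0.79), ([457.3, 237.2, 537.4, 289.3], 0.64), ([120.8, 239.0, 141.2, 295.7], 0.55)]
brown_reel [([213.6, 198.1, 263.9, 243.7], 0.79)]
silver_reel [([374.0, 213.2, 419.6, 268.8], 0.69)]
brown_cradle [([202.9, 146.7, 281.3, 254.4], 0.66), ([213.4, 195.5, 262.4, 245.7], 0.3)]
side [[446.72008974   0.         328.16784746]
 [  0.         446.72008974 240.53195605]
 [  0.           0.           1.        ]] [ 0.18284183 -0.7691286   0.69393377] [-2.20664925  0.00309182 -0.41332238]
brown_handle [([295.8, 172.7, 372.2, 209.6], 0.74)]
silver_handle [([336.2, 243.9, 426.7, 306.5], 0.86)]
brown_reel [([302.3, 202.9, 343.6, 232.8], 0.86)]
silver_reel [([343.8, 290.2, 401.8, 336.5], 0.69), ([238.6, 188.6, 282.9, 197.4], 0.5)]
brown_cradle [([293.1, 173.0, 390.3, 241.6], 0.84)]
```

View pics/top0.png

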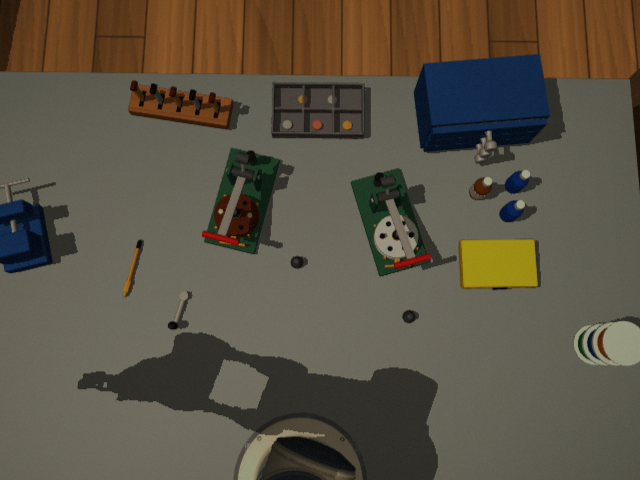

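View pics/side0.png

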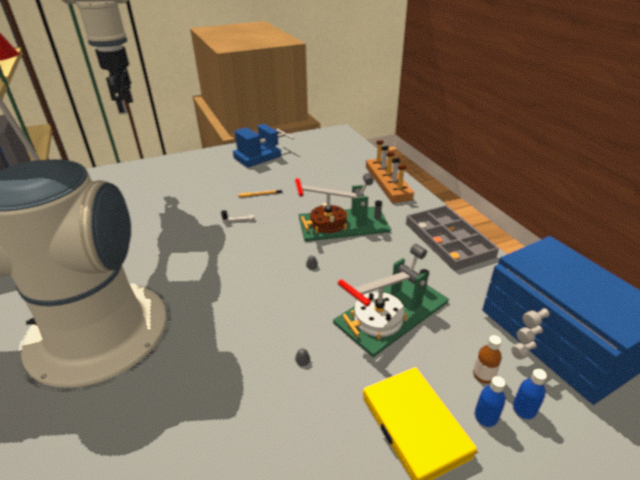

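The top picture shows two reels. The brown one lies at about (237,215) with its red handle at (222,239). The silver (white) one lies at about (396,236) with its handle at (412,262). The brown cradle is therefore the left one in the top view and the far one in the side view. Next I'll measure the handle and cradle axis.

```bash
cat > h.py <<'E'
import numpy as np, cv2
from scipy.spatial.transform import Rotation as R
from rig import *
def ray(c,p):
    d=np.linalg.inv(c['intrinsics'])@[p[0],p[1],1]; return np.array(c['xyz']),R.from_euler('xyz',c['attitude']).as_matrix()@d
def onz(c,p,z):
    o,d=ray(c,p); return o+d*(z-o[2])/d[2]
def proj(c,P):
    q=c['intrinsics']@(R.from_euler('xyz',c['attitude']).as_matrix().T@(np.array(P)-c['xyz'])); return q[:2]/q[2]
def tri(a,p,b,q):
    o1,d1=ray(a,p);o2,d2=ray(b,q)
    t=np.linalg.lstsq(np.c_[d1,-d2],o2-o1,rcond=None)[0]; A=o1+d1*t[0];B=o2+d2*t[1]; return (A+B)/2,np.linalg.norm(A-B)
def red(c,box):
    x0,y0,x1,y1=box; im=c['color'][y0:y1,x0:x1].astype(int)
    m=((im[...,2]>130)&(im[...,1]<50)&(im[...,0]<50)).astype(np.uint8)
    n,l,s,_=cv2.connectedComponentsWithStats(m); k=1+np.argmax(s[1:,4])
    ys,xs=np.nonzero(l==k); (cx,cy),(w,h),a=r=cv2.minAreaRect(np.c_[xs,ys].astype(np.float32))
    bp=cv2.boxPoints(r)+[x0,y0]; 
    e=sorted([(np.linalg.norm(bp[i]-bp[(i+1)%4]),i) for i in range(4)])[:2]
    ends=[(bp[i]+bp[(i+1)%4])/2 for _,i in e]
    return np.array([cx+x0,cy+y0]),ends
def green(c,box):
    x0,y0,x1,y1=box; im=c['color'][y0:y1,x0:x1].astype(int)
    m=((im[...,1]>1.3*im[...,2])&(im[...,1]>1.15*im[...,0])&(im[...,1]>30))
    ys,xs=np.nonzero(m); r=cv2.minAreaRect(np.c_[xs,ys].astype(np.float32)); return cv2.boxPoints(r)+[x0,y0]
E
python3 - <<'E'
from h import *
np.set_printoptions(precision=4,suppress=True)
t=camera('top');s=camera('side')
for nm,bt,bs,bg in(('brown',(195,225,250,250),(285,170,310,205),(195,140,290,260)),('silver',(380,245,440,280),(330,270,380,310),(340,160,440,280))):
    ct,et=red(t,bt);cs,es=red(s,bs)
    print(nm,ct,cs,'tri',tri(t,ct,s,cs),'z.13',onz(t,ct,.13),onz(s,cs,.13))
    E=np.array([onz(t,e,.13) for e in et]); d=E[1]-E[0]; print('ends',E,np.linalg.norm(d),np.degrees(np.arctan2(d[1],d[0])))
    g=green(t,bg); G=np.array([onz(t,p,.012) for p in g]); print('plate',G,'sides',np.linalg.norm(np.diff(G,axis=0),axis=1))
E
```

```text
brown [219.4935 237.5246] [299.0882 187.3529] tri (array([0.5153, 0.1754, 0.1262]), np.float64(0.002264618944479789)) z.13 [0.5157 0.1745 0.13  ] [0.5119 0.1691 0.13  ]
ends [[0.5062 0.1372 0.13  ]
 [0.5252 0.2119 0.13  ]] 0.07708839346803655 75.73996408258819
plate [[0.5297 0.2303 0.012 ]
 [0.7616 0.176  0.012 ]
 [0.7282 0.0584 0.012 ]
 [0.4981 0.1159 0.012 ]] sides [0.2381 0.1223 0.2372]
silver [412.0249 260.5934] [353.4207 292.6212] tri (array([ 0.4692, -0.2328,  0.1275]), np.float64(0.00409988962328209)) z.13 [ 0.4708 -0.2331  0.13  ] [ 0.4658 -0.235   0.13  ]
ends [[ 0.4606 -0.1966  0.13  ]
 [ 0.481  -0.2698  0.13  ]] 0.07598243125851938 -74.39037473442819
plate [[ 0.6763 -0.1074  0.012 ]
 [ 0.7153 -0.2233  0.012 ]
 [ 0.4875 -0.2892  0.012 ]
 [ 0.4508 -0.1762  0.012 ]] sides [0.1223 0.2372 0.1188]
```

The top and side views agree. The brown handle is at about (0.5155, 0.1745, 0.13) and the cradle yaw is about -14°. The plate sides (237 x 120) and handle length (77) match the given sizes. The tool's y already lies along the cradle's y, and tool -x is cradle +x, so no turn is needed. I'll shut the fingers and approach high.

Request:
{"name": "jog_arm", "arguments": {
  "moves": [-1,-0.9,-0.7,0,0,-1,-0.9,-0.7,0,0,-1,-0.9,-0.7,0,0,-1,-0.9,-0.7,0,0,-1,-0.9,-0.7,0,0,-1,-0.9,-0.7,0,0,-1,-0.9,-0.7,0,0,-1,-0.9,-0.7,0,0,-1,-0.9,-0.7,0,0]
}}

```text
clock: 1.6
tool_pos: [0.3305, 0.3797, 0.2483]
tool_rot: [3.141, -0.0, 2.888]
contact_force: [-0.2, -0.8, -0.1]
grip_width: 0.002
```

Request:
{"name": "jog_arm", "arguments": {
  "moves": [-1,-0.68,-0.6,0,0,-1,-0.68,-0.6,0,0,-1,-0.68,-0.6,0,0,-1,-0.68,-0.6,0,0,-1,-0.68,-0.6,0,0,-1,-0.68,-0.6,0,0,-1,-0.68,-0.6,0,0,-1,-0.68,-0.6,0,0]
}}

```text
clock: 2.4
tool_pos: [0.457, 0.1925, 0.2482]
tool_rot: [3.142, -0.0, 2.889]
contact_force: [-0.8, -0.4, -0.2]
grip_width: -0.0
```

```bash
python3 - <<'E'
from h import *
np.set_printoptions(precision=4,suppress=True)
s=read_state();print(s['clock'],s['tool_pos'],s['tool_rot'],s['grip_width'],s['contact_force'])
w=camera('wrist');print(w['xyz'],w['attitude']);cv2.imwrite('pics/w1.png',w['color'])
h=np.array([.5155,.1745,.13]);print(proj(w,h),[proj(w,h+k*np.array([.242,.970,0])*.04) for k in(-1,1)])
m=R.from_euler('xyz',s['tool_rot']).as_matrix(); print('handle in tool',m.T@(h-s['tool_pos']))
E
```

```text
2.4 [0.457  0.1925 0.2482] [ 3.1415 -0.0004  2.8894] -0.00037529083239453185 [-0.7581 -0.4345 -0.1794]
[0.3802 0.213  0.3743] [2.8318 0.0003 1.318 ]
[314.5967 314.8288] [array([263.7786, 315.196 ]), array([365.4557, 314.4612])]
handle in tool [-0.0612 -0.0028  0.1182]
```

View pics/w1.png

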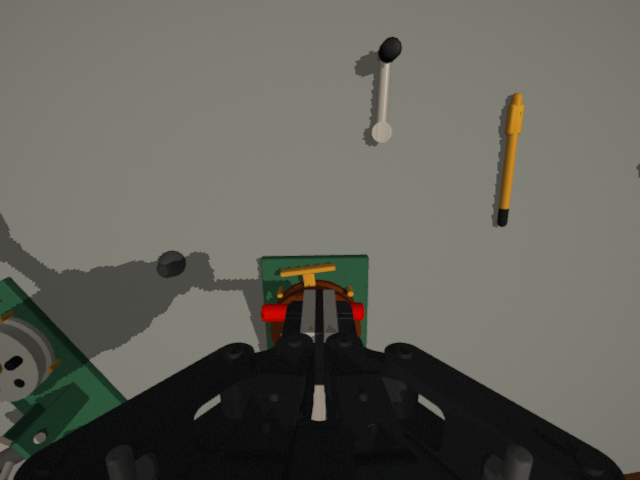

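The wrist view shows the red handle over the brown reel, running from (262,313) to (364,313). My estimate predicted 264 to 365 at row 315, so the position is confirmed. I'll go down on the near side of the handle and approach it.

Request:
{"name": "jog_arm", "arguments": {
  "moves": [-1,0,-0.01,0.2,0,-1,0,-0.01,0.4,0,-1,0,-0.01,0.54,0,-1,0,-0.01,0.54,0,-1,-0.06,-0.01,0.54,0,-1,-0.1,-0.01,0.54,0,-1,-0.14,-0.01,0.54,0,-1,-0.14,-0.01,0.54,0]
}}

```text
clock: 3.25
tool_pos: [0.4933, 0.1799, 0.1146]
tool_rot: [3.14, 0.003, 2.887]
contact_force: [0.3, -0.3, -0.1]
grip_width: 0.001
```

```bash
python3 - <<'E'
from h import *
np.set_printoptions(precision=4,suppress=True)
s=read_state();h=np.array([.5155,.1745,.13]);m=R.from_euler('xyz',s['tool_rot']).as_matrix(); print(s['contact_force'],'handle in tool',m.T@(h-s['tool_pos']))
c=camera('side');cv2.imwrite('pics/s2.png',cv2.resize(c['color'][100:280,200:440],None,fx=3,fy=3))
E
```

```text
[ 0.3255 -0.2942 -0.0985] handle in tool [-0.0229  0.0004 -0.0153]
```

View pics/s2.png

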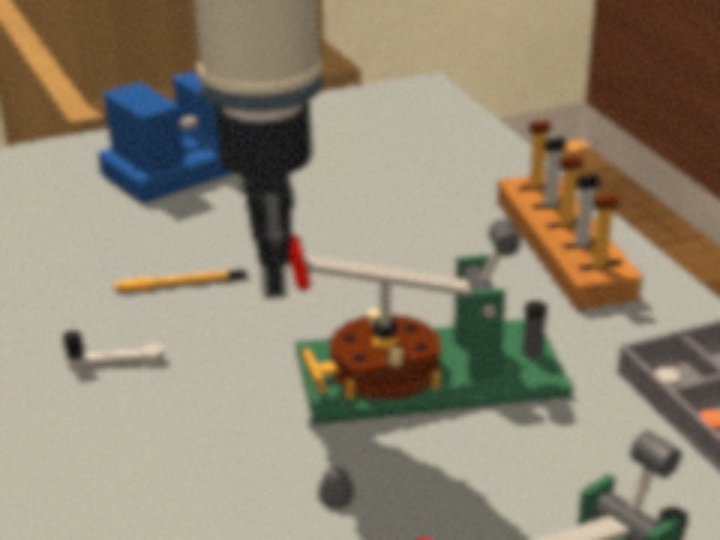

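The fingertips stand just in front of the red handle at about (297,262), roughly 32 mm below its centre, with nothing else touched. I'll push in and up along the handle's arc.

Request:
{"name": "jog_arm", "arguments": {
  "moves": [-1,-0.024,0,-0.016,0,-1,-0.036,0,-0.056,0,-1,-0.044,0,-0.084,0,-1,-0.056,0,-0.116,0,-1,-0.068,0,-0.144,0,-1,-0.084,0,-0.172,0,-1,-0.1,0,-0.204,0,-1,-0.12,0,-0.236,0,-1,-0.14,0,-0.264,0,-1,-0.16,0,-0.296,0]
}}

```text
clock: 4.3
tool_pos: [0.5301, 0.1698, 0.1878]
tool_rot: [-3.141, 0.0, 2.888]
contact_force: [0.4, 0.1, -0.1]
grip_width: -0.001
```

```bash
python3 - <<'E'
from h import *
np.set_printoptions(precision=4,suppress=True)
s=read_state();print(s['tool_pos'],s['contact_force'])
c=camera('side');cv2.imwrite('pics/s3.png',cv2.resize(c['color'][100:280,200:440],None,fx=3,fy=3))
E
```

```text
[0.5301 0.1698 0.1878] [ 0.3923  0.0737 -0.1019]
```

View pics/s3.png

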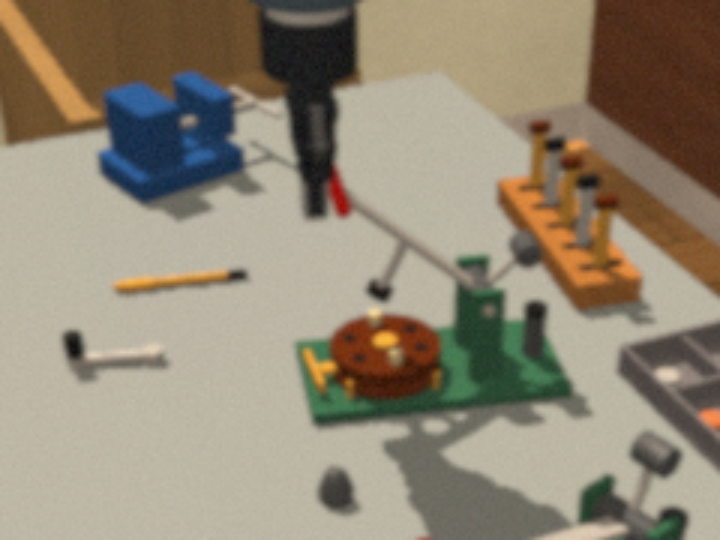

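The keeper has risen to roughly 0.45 rad, with the handle at (340,190) against the fingers. The reel is still seated and the force is tiny. I'll carry on past the balance point.

Request:
{"name": "jog_arm", "arguments": {
  "moves": [-1,-0.028,0,-0.032,0,-1,-0.052,0,-0.056,0,-1,-0.08,0,-0.08,0,-1,-0.104,0,-0.1,0,-1,-0.132,0,-0.12,0,-1,-0.16,0,-0.136,0,-1,-0.188,0,-0.152,0,-1,-0.216,0,-0.164,0,-1,-0.248,0,-0.176,0,-1,-0.28,0,-0.184,0]
}}

```text
clock: 5.35
tool_pos: [0.5981, 0.1522, 0.2335]
tool_rot: [-3.142, 0.0, 2.888]
contact_force: [-0.8, 0.1, 0.2]
grip_width: 0.002
```

Request:
{"name": "jog_arm", "arguments": {
  "moves": [-1,0,0,0,0,-1,0,0,0,0,-1,0,0,0,0,-1,0,0,0,0,-1,0,0,0,0]
}}

```text
clock: 5.85
tool_pos: [0.5972, 0.1525, 0.2333]
tool_rot: [-3.142, -0.0, 2.888]
contact_force: [-1.0, -0.5, -0.6]
grip_width: 0.001
```

```bash
python3 - <<'E'
from h import *
np.set_printoptions(precision=4,suppress=True)
s=read_state();print(s['clock'],s['tool_pos'],s['contact_force'])
c=camera('side');cv2.imwrite('pics/s4.png',cv2.resize(c['color'][100:280,200:440],None,fx=3,fy=3))
E
```

```text
5.85 [0.5972 0.1525 0.2333] [-0.9511 -0.5237 -0.6039]
```

View pics/s4.png

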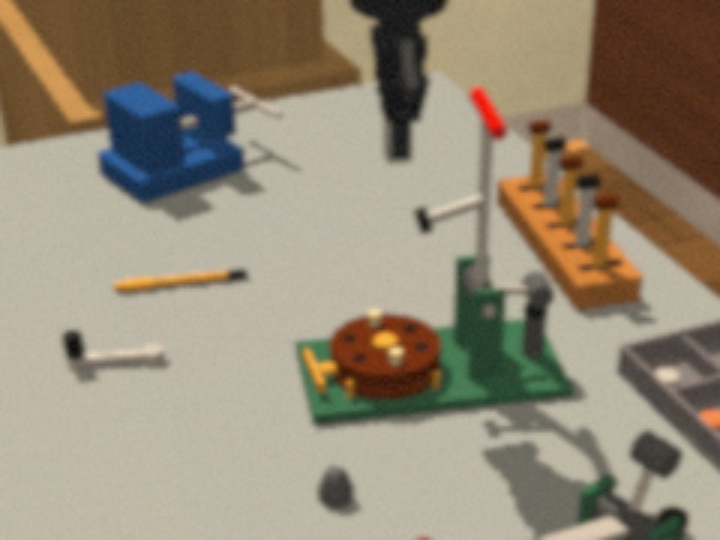

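The keeper is upright with its handle at (487,112). The lead weight rests on the stop post at (537,290), the fingers are clear, and the reel is seated. I'll back away and check.

Request:
{"name": "jog_arm", "arguments": {
  "moves": [-1,0.16,0,0,0,-1,0.32,0,-0.1,0,-1,0.48,0,-0.16,0,-1,0.48,0,-0.16,0,-1,0.48,0,-0.16,0,-1,0.48,0,-0.16,0,-1,0.48,0,-0.16,0,-1,0.48,0,-0.16,0]
}}

```text
clock: 6.7
tool_pos: [0.4817, 0.1823, 0.2727]
tool_rot: [-3.141, -0.001, 2.887]
contact_force: [-0.1, -0.3, 0.7]
grip_width: 0.002
```

```bash
python3 - <<'E'
from h import *
np.set_printoptions(precision=4,suppress=True)
c=camera('side');cv2.imwrite('pics/s5.png',c['color'])
p,_=red(c,(340,120,380,155))
ux=np.array([.970,-.242,0]);H=np.array([.5155,.1745,.0])+.16*ux+[0,0,.085]
a=np.arctan2(45,160)+1.4;P=H+.1662*(-np.cos(a)*ux+np.sin(a)*np.array([0,0,1]))
print('seen',p,'expected at 1.4',proj(c,P))
for k in('silver_handle','silver_reel','brown_reel'): print(k,look_for(k,c)[:1])
s=read_state();print(s['clock'],s['tool_pos'])
E
```

```text
seen [369.1192 137.7962] expected at 1.4 [369.8028 136.6183]
silver_handle [{'extent': [339.9, 244.6, 425.8, 307.6], 'conf': 0.84}]
silver_reel [{'extent': [343.3, 291.3, 402.7, 337.0], 'conf': 0.58}]
brown_reel [{'extent': [299.6, 204.7, 346.7, 235.6], 'conf': 0.68}]
6.9 [0.4814 0.1824 0.2731]
```

View pics/s5.png

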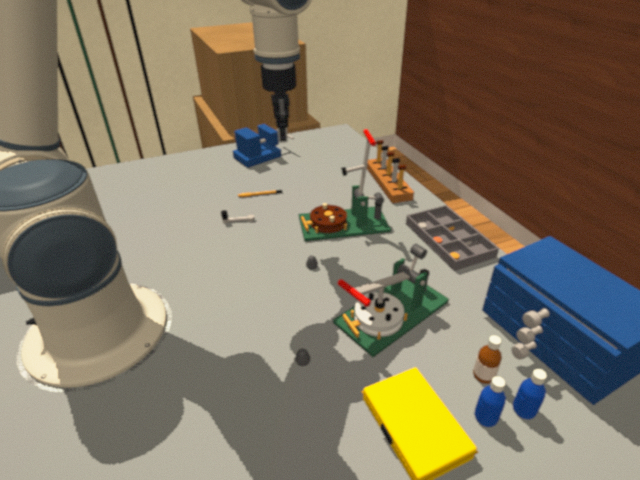

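The brown handle is at (369,138), where 1.4 rad predicts (370,137). The silver arm is still down at (355,292), both reels are seated, and the loose things haven't moved. I'm handing in.

```bash
python3 -c "
from rig import *
print(sign_off())"
```

```text
the job is handed in; nothing more can be done
None
```

The keeper arm over the brown bakelite reel is fully raised and stays up by itself; I handed the job in at about 7 s on the robot's clock. I pushed its handle up and back along its arc with the shut fingertips, and past the balance point it fell on to its stop post. I then backed the gripper clear.

- **Brown arm:** in the last side picture its handle sits at pixel (369,138), where fully raised (1.4 rad) predicts (370,137). The lead weight rests on the stop post.
- **Everything else:** both reels are in their seats, the silver reel's arm is down, and the loose things are where they were in the first pictures.
- **Forces:** the wrist force read about 1 N or less each time I looked. I read it only between moves, not continuously during the push.

No check failed or disagreed.

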